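# Put the mixed-up condiments back on their own stands

## Task

The pepper mill, the spice jar and the flat fish tin have been put back on the wrong stands. Rearrange them so that each stands in the middle of its own stand, down on its floor inside the rim: the pepper mill on the round stand, the spice jar on the square stand, and the fish tin lying flat on the oblong stand with its long side along the stand's long side. You may park one of them on the hexagonal cork mat or a bare spot of the worktop on the way; never tip anything over, and leave the mug, the egg box and the drinking glass where they are.

Things in the scene. Friction and masses are not known exactly. Their poses are not given: they have to be found in the camera images.
- pepper_mill: Dark brown turned wooden pepper mill, standing upright, 58 mm in diameter at most, 170 mm high, 0.18 kg. Origin: centre of its underside; z up along its axis. The head, the easiest grip, is about 49 mm in diameter and reaches from 123 to 159 mm above the origin, with a 12 mm knob on top up to 170 mm; it is fixed to the body. Starts on the square stand.
- spice_jar: Small round glass spice jar with a green label and a red screw cap, standing upright, 42 mm in diameter (cap 45 mm, from 85 to 106 mm up), 106 mm high, 0.11 kg. Origin: centre of its underside; z up. Starts on the oblong stand.
- fish_tin: Flat rounded-rectangular fish tin with a teal top, 63 mm (its x axis) by 105 mm (its y axis, the long side), 26 mm high, 0.15 kg, lying flat; the walls are slightly narrower than the rim, about 60 mm apart along x. Origin: centre of its underside; z up. Either end may point either way. Starts on the round stand.
- round_stand: Pale wooden stand, fixed to the worktop, round, 150 mm in outer diameter (134 mm inside the rim): a flat floor 6 mm above the worktop inside a raised rim whose top is 10 mm above the worktop and which is 8 mm wide. Origin: middle of its underside, on the worktop; z up. Its own thing is the pepper mill.
- square_stand: Pale wooden stand, fixed to the worktop, square, 120 x 120 mm outside (104 mm inside the rim), x and y along its sides: a flat floor 6 mm above the worktop inside a raised rim whose top is 10 mm above the worktop and which is 8 mm wide. Origin: middle of its underside, on the worktop; z up. Its own thing is the spice jar.
- oblong_stand: Pale wooden stand, fixed to the worktop, oblong, 100 mm along its x by 150 mm along its y axis outside (84 x 134 mm inside the rim): a flat floor 6 mm above the worktop inside a raised rim whose top is 10 mm above the worktop and which is 8 mm wide. Origin: middle of its underside, on the worktop; z up. Its own thing is the fish tin.
- cork_mat: Thin flat hexagonal cork mat without a rim, fixed, 4 mm thick, 124 mm across the flats, empty at the start: a free place to park a thing. Origin: middle of its underside, on the worktop; z up.
- mug: White mug with blue-green bands, 78 mm in diameter, 116 mm over its handle, 101 mm high; a bystander. Origin: centre of its underside. (Overhead, a wall cabinet hangs over the back left of the worktop, from x = 0.555 m backwards and y = 0.02 m leftwards, its underside 0.47 m up: keep wrist and forearm clear by swinging round at a short radius.)
- egg_box: Grey cardboard egg box with a blue top picture, 106 x 155 x 72 mm; a bystander. Origin: centre of its underside.
- glass: Clear drinking tumbler, 81 mm in diameter, 93 mm high; a bystander. Origin: centre of its underside.
There are look-alikes about, which are no part of the job. Of the things like the spice_jar, leave any that is pink; of the rest the larger one is meant. Several things have the shape of the pepper_mill; the one meant has the colours described above.

How it is judged:
At the end, for the whole second after the job is handed in: Mill on the round, jar on the square, tin on the oblong stand: each within 15 mm of its middle, on its floor inside the rim (origin 3 to 8.5 mm up), tilt under 0.06 rad, released and at rest; the tin's long side within 0.2 rad of the stand's (horizontal distance between pepper_mill and round_stand below 0.015 m and z of pepper_mill in the frame of round_stand between 0.003 and 0.0085 m and angle between each of pepper_mill, spice_jar, fish_tin's own z axis and vertical below 0.06 rad and linear speed of each of pepper_mill, spice_jar, fish_tin below 0.02 m/s and angular speed of each of pepper_mill, spice_jar, fish_tin below 0.2 rad/s and contact force between each of pepper_mill, spice_jar, fish_tin and the fingers below 0.05 N and horizontal distance between spice_jar and square_stand below 0.015 m and z of spice_jar in the frame of square_stand between 0.003 and 0.0085 m and horizontal distance between fish_tin and oblong_stand below 0.015 m and z of fish_tin in the frame of oblong_stand between 0.003 and 0.0085 m and angle between the y axis of fish_tin and the y axis of oblong_stand, either way round below 0.2 rad); the robot touches nothing.
It fails at once if a handled thing is tipped over (angle between any of pepper_mill, spice_jar, fish_tin's own z axis and vertical above 0.7 rad).
It fails at once if the mug, egg box or glass is moved by more than 20 mm (distance of any of mug, egg_box, glass from where it was at the start of the episode above 0.02 m).
It also fails if it takes over 128 s, if anything falls off the work surface, if the arm or the gripper's body presses on something with over 40 N, if the wrist force passes 120 N, or if a joint passes its speed limit or range.

## Robot

A 7-joint arm with a two-finger parallel gripper is mounted at the origin on a cart in front of the work surface, level with it; the furniture and walls round the work are solid. World frame = base frame: x ahead of the robot, y to its left, z up, the work surface at z = 0. Lengths are in m, angles in rad, forces in N, time in s.
With the tool pointing down it reaches from about 0.425 to 0.925 m from the base axis. Payload 6.8 kg.
Tool frame: the origin (TCP) lies on the centre line of the jaws, within the pads' length; the fingertips stand 25 mm ahead of it and the grasp point (between the pads) lies 6 mm ahead of it; z points along the fingers, y is the line along which they close (so a half turn about z gives the same grasp; the last joint's range is limited). The gripper opens to 85 mm and grips with 20 to 120 N. Pads are 22 mm wide; open, the fingers measure 114 mm over their backs; the gripper's body (76 mm by 85 mm) begins 54 mm behind the grasp point. The pads swing forward as they close: fully open they stand 13 mm farther back than shut.
Start: joints at [-1.446, 0.477, 0.022, 1.555, -0.011, 1.109, -0.083], TCP at [0.156, 0.657, 0.256] pointing down, gripper open.
Joint ranges: [-2.96, 2.96], [-0.34, 2.1], [-1.41, 1.46], [0.24, 2.44], [-1.37, 4.51], [0.17, 1.92], [-2.96, 2.96]. Speed limits (rad/s): [2.39, 2.39, 3.14, 3.14, 3.14, 3.14, 3.14].

## Interface

Orientations are given as a rotation vector (axis times angle).
In Python, from bench import status, imaging, workorder gives the robot as it stands.
- The arm moves only by the tool send_rows, never from a script. Its argument "steps" is a list of rows, each an object of numbers: "dx", "dy", "dz": the shift along the tool's x, y, z in cm; "yaw": the turn about the tool's z in degrees; "gripper": the opening, from 0 (shut) to 1 (fully open). A call has 1 to 5 rows; each row is the pose to reach, as a shift and turn from the pose commanded when the call began, along the tool's axes at that moment; what a row does not reach only later rows make up. A row lasts 1/8 s, in which the tool goes at most 62.5 mm and 10.7 degrees, less where a joint would pass 70% of its speed; a pose out of reach is approached as far as the arm can. A call with a gripper value outside its range is refused whole. The fingers move at their own pace and stop on an object; "force" is the grip in N (left out, the last holds). Time passes only in rows, so rows that repeat a pose let the fingers close. It gives the time, the measured TCP pose, the force, the opening and the grip force at its end, in the units of the state.
- status.get_obs(): the state, without advancing time (a new reading comes with each control period).
- imaging.grab_frame(name): name is "side" or "top"; returns a dict with "color" (400x640x3 uint8, red, green, blue), "depth" (400x640 float32, m along the optical axis (not along the pixel's ray), 0 where there is no reading), "K" (3x3 intrinsics, pixels), "k1" (the pictures are not rectified: a ray, as slopes to the right and down, at radius r is drawn at 1 + k1 r^2 times it, then the intrinsics apply), "R" (3x3) and "t" (3): a world point X has camera coordinates R X + t. Camera axes: x right, y down, z forward; pixel columns grow to the right and rows downward; lengths in m; the calibration is good to about 2 mm. A picture is of the moment at which its call begins.
- workorder.hand_in(): hands the job in; it is judged then, once.
The state is a dict: "clock": time; "joints": joint angles; "qvel": joint speeds; "tau": joint torques, N m; "tcp_pos": TCP position; "orientation": TCP orientation; "contact_force": force on the tool from outside, world axes, zero at the start; "moment": the same for the moment, N m; "grip_width": finger opening in m; "gripper_force": force on a finger pad.
Only numpy, scipy, OpenCV 4.12 (cv2) and the standard library are available. Lean on these libraries where they do the work, as an engineer would, in place of code of your own. Each camera call takes 0.05 s, during which the arm holds its last target. There are 200 camera calls.

## Working session

There is one attempt and no reset: what is moved stays moved. The work goes in short steps, Python scripts to look and compute and a tool call to move; the robot and the scene stay as the last step left them, time stands still between calls to the robot, and variables do not carry over. Pictures are saved under pics/ and viewed, at most 14 in all, crops included, and the job is handed in when it is done.

Besides the shell and the picture viewer there is one more tool, called after "Call:" as a command line: name --argument value ..., lists and objects as JSON in quotes. send_rows: Moves the arm, as the interface text tells. Its arguments: {"type":"object","properties":{"steps":{"type":"array"},"force":{"type":"number"}},"required":["steps"]}

```bash
mkdir -p pics; ls; python3 - <<'E'
from bench import status, imaging
import cv2,numpy as np
o=status.get_obs(); print({k:np.round(v,3).tolist() for k,v in o.items()})
for n in("side","top"):
    f=imaging.grab_frame(n); cv2.imwrite(f"pics/{n}0.png",f["color"][:,:,::-1]); print(n,f["K"].tolist(),f["k1"],np.round(f["R"],3).tolist(),f["t"], (f["depth"]>0).mean())
E
```

```text
pics
{'clock': 0.0, 'joints': [-1.446, 0.478, 0.022, 1.556, -0.012, 1.109, -0.083], 'qvel': [0.001, -0.0, 0.002, -0.0, -0.001, -0.001, -0.001], 'tau': [0.001, -59.646, 1.608, -28.12, 0.012, 0.009, 0.0], 'tcp_pos': [0.156, 0.656, 0.255], 'orientation': [-0.365, -3.12, 0.003], 'contact_force': [-0.334, 0.13, -0.742], 'moment': [0.036, 0.012, 0.044], 'gripper_force': 0.0, 'grip_width': 0.086}
side [[435.72074556325276, 0.0, 319.84589201946915], [0.0, 435.72074556325276, 189.93892916515205], [0.0, 0.0, 1.0]] 0.026411948171038622 [[0.885, 0.465, 0.002], [0.373, -0.709, -0.598], [-0.277, 0.53, -0.802]] [-0.46453883 -0.21992446  1.50382606] 0.87281640625
top [[419.8217696055972, 0.0, 315.892042576534], [0.0, 419.8217696055972, 195.11499395901117], [0.0, 0.0, 1.0]] -0.02804910140976228 [[-0.227, -0.974, -0.001], [-0.938, 0.219, -0.27], [0.263, -0.06, -0.963]] [0.10072487 0.52484394 1.04771955] 0.9803046875
```

View pics/top0.png

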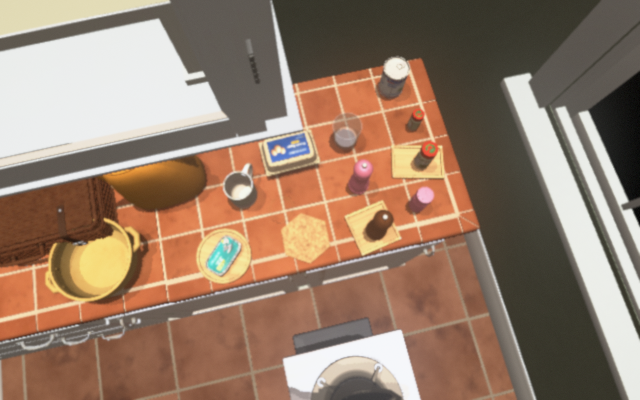

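View pics/side0.png

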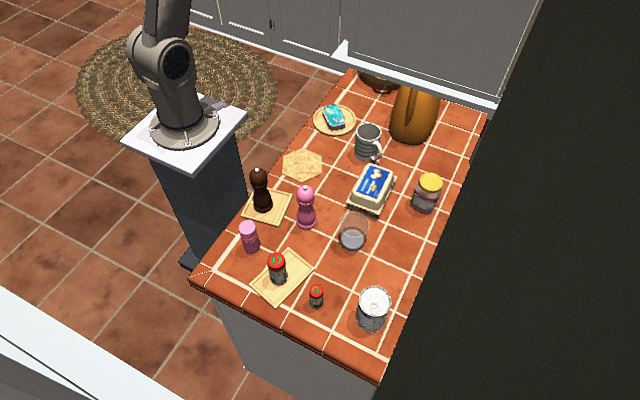

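The top view shows the tin on the round stand (223,255), cork mat (306,238), mill on the square stand (378,225), and the jar on the oblong stand (425,157), with decoys in pink (362,177; 421,200) and a small jar (415,121). The side view shows the same things: tin (334,117), mill (261,190), jar (277,268).

```bash
cat > h.py <<'E'
import cv2,numpy as np
from bench import status, imaging
def rays(f,uv):
    uv=np.asarray(uv,float).reshape(-1,1,2)
    n=cv2.undistortPoints(uv,f["K"],np.array([f["k1"],0,0,0.]))[:,0]
    d=np.c_[n,np.ones(len(n))]@f["R"]; c=-f["R"].T@f["t"]
    return c,d
def plane(f,uv,z):
    c,d=rays(f,uv); return c+d*((z-c[2])/d[:,2])[:,None]
def tri(fa,a,fb,b):
    c1,d1=rays(fa,a);c2,d2=rays(fb,b); d1=d1[0];d2=d2[0]
    s=np.linalg.lstsq(np.c_[d1,-d2],c2-c1,rcond=None)[0]
    p=c1+s[0]*d1;q=c2+s[1]*d2
    return (p+q)/2,np.linalg.norm(p-q)
def proj(f,X):
    X=np.atleast_2d(np.asarray(X,float)); return cv2.projectPoints(X,cv2.Rodrigues(f["R"])[0],f["t"],f["K"],np.array([f["k1"],0,0,0.]))[0][:,0]
def cloud(f):
    h,w=f["depth"].shape; v,u=np.mgrid[:h,:w]
    n=cv2.undistortPoints(np.c_[u.ravel(),v.ravel()].astype(float).reshape(-1,1,2),f["K"],np.array([f["k1"],0,0,0.]))[:,0]
    d=np.c_[n,np.ones(len(n))]*f["depth"].reshape(-1,1)
    return ((d-f["t"])@f["R"]).reshape(h,w,3)
def blob(f,lo,hi,box,hull=False):
    """largest blob of HSV range in box (u0,v0,u1,v1): contour points"""
    hsv=cv2.cvtColor(f["color"],cv2.COLOR_RGB2HSV)
    if lo[0]<0: m=cv2.inRange(hsv,(0,)+tuple(lo[1:]),hi)|cv2.inRange(hsv,(180+lo[0],)+tuple(lo[1:]),(180,)+tuple(hi[1:]))
    else: m=cv2.inRange(hsv,lo,hi)
    k=np.zeros_like(m);u0,v0,u1,v1=box;k[v0:v1,u0:u1]=255;m&=k
    c=max(cv2.findContours(m,cv2.RETR_EXTERNAL,cv2.CHAIN_APPROX_NONE)[0],key=cv2.contourArea)
    return c[:,0].astype(float)
E
python3 - <<'E'
from h import *
t=imaging.grab_frame("top");s=imaging.grab_frame("side")
for f,ps in((t,dict(wood=(205,245),woodsq=(358,218),woodob=(400,165),tile=(340,200),cork=(306,238),tin=(222,248),cap=(428,149),mill=(383,215),pink=(362,170))),(s,dict(wood=(320,122),woodsq=(275,210),woodob=(300,270),tile=(340,200),cork=(302,165),tin=(334,112),cap=(276,258),mill=(259,174)))):
    hsv=cv2.cvtColor(f["color"],cv2.COLOR_RGB2HSV); C=cloud(f)
    for k,(u,v) in ps.items(): print(k,hsv[v,u],np.round(C[v,u],3))
big=cv2.resize(t["color"][100:290,180:470],None,fx=2.75,fy=2.75,interpolation=cv2.INTER_CUBIC);cv2.imwrite("pics/t1.png",big[:,:,::-1])
E
```

```text
wood [ 24  93 246] [0.482 0.303 0.009]
woodsq [ 21 106 246] [ 0.461 -0.125  0.007]
woodob [ 22 103 246] [ 0.586 -0.284  0.003]
tile [ 11 136 230] [ 0.525 -0.089 -0.002]
cork [ 20 112 245] [0.44  0.029 0.002]
tin [ 88 129 218] [0.459 0.255 0.031]
cap [  7 171 225] [ 0.58  -0.338  0.11 ]
mill [ 13  60 183] [ 0.422 -0.159  0.174]
pink [170  60 245] [ 0.548 -0.143  0.157]
wood [ 24  89 248] [0.406 0.226 0.01 ]
woodsq [ 23  93 249] [ 0.457 -0.157  0.005]
woodob [ 26  79 248] [ 0.619 -0.294  0.007]
tile [  9 172 203] [ 0.611 -0.034  0.004]
cork [ 23  96 249] [0.444 0.032 0.005]
tin [ 86 114 231] [0.438 0.269 0.034]
cap [  2 203 251] [ 0.579 -0.337  0.114]
mill [ 11 171 119] [ 0.427 -0.165  0.166]
```

View pics/t1.png

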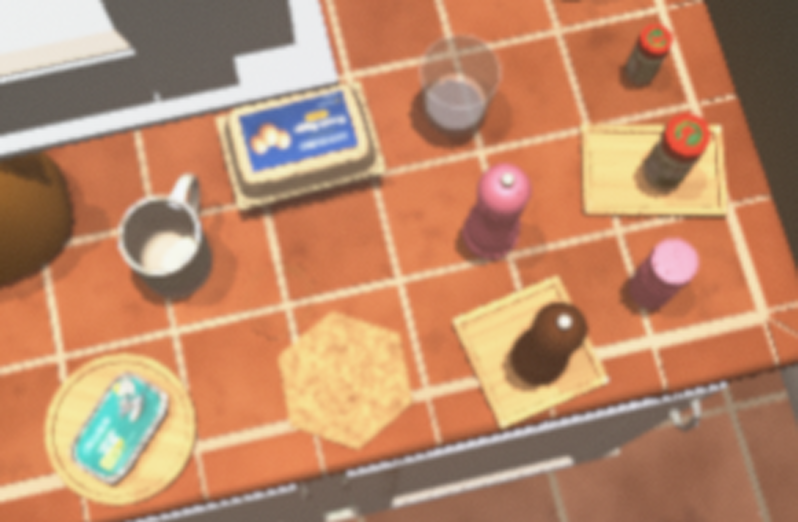

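The crop confirms the layout: mill knob at crop (565,322), jar cap (688,135), tin centre (120,425), and a clear gap between mill and pink mill (500,200).

```bash
python3 - <<'E'
from h import *
F={n:imaging.grab_frame(n) for n in("top","side")}
C={n:cloud(f) for n,f in F.items()}
S=dict(round=(.45,.265,.10),square=(.435,-.155,.1),oblong=(.58,-.315,.1),mat=(.44,.03,.085))
for n,f in F.items():
    hsv=cv2.cvtColor(f["color"],cv2.COLOR_RGB2HSV)
    m=cv2.inRange(hsv,(17,60,170),(32,170,255))
    for k,(x,y,r) in S.items():
        mm=m.copy(); d=np.hypot(C[n][...,0]-x,C[n][...,1]-y); mm[(d>r)|(C[n][...,2]>.02)]=0
        mm=cv2.morphologyEx(mm,cv2.MORPH_OPEN,np.ones((5,5)))
        c=max(cv2.findContours(mm,cv2.RETR_EXTERNAL,cv2.CHAIN_APPROX_NONE)[0],key=cv2.contourArea)[:,0]
        P=plane(f,c,.004 if k=="mat" else .010)[:,:2].astype(np.float32)*1000
        R=cv2.minAreaRect(P);E=cv2.minEnclosingCircle(P)
        inn=C[n][mm>0]
        print(n,k,"rect",np.round(R[0],1),np.round(R[1],1),round(R[2],1),"circ",np.round(E[0],1),round(E[1],1),"z med",np.median(inn[:,2]).round(4))
    def top(x,y,r,z0,z1):
        p=C[n].reshape(-1,3);q=p[(np.hypot(p[:,0]-x,p[:,1]-y)<r)&(p[:,2]>z0)&(p[:,2]<z1)];return q
    for k,a in dict(tin=(.45,.265,.08,.02,.04),cap=(.58,-.337,.05,.1,.125),knob=(.425,-.162,.04,.163,.18),head=(.425,-.162,.05,.125,.16)).items():
        q=top(*a); P=(q[:,:2]*1000).astype(np.float32); R=cv2.minAreaRect(P);E=cv2.minEnclosingCircle(P)
        print(n,k,len(q),"mean",np.round(q.mean(0),4),"z98",np.percentile(q[:,2],95).round(4),"rect",np.round(R[0],1),np.round(R[1],1),round(R[2],1),"circ",np.round(E[0],1),round(E[1],1))
# blobs triangulated
T,s=F["top"],F["side"]
cen=lambda c:(c.min(0)+c.max(0))/2
a=blob(T,(80,50,100),(100,255,255),(190,220,260,290));b=blob(s,(80,50,100),(100,255,255),(310,90,360,140))
print("tin tri",tri(T,a.mean(0),s,b.mean(0)))
a=blob(T,(-15,120,100),(12,255,255),(415,138,442,160));b=blob(s,(-15,150,100),(10,255,255),(262,248,290,272))
print("cap tri",tri(T,cen(a),s,cen(b)),cen(a),cen(b))
E
```

```text
top round rect [443.4 258.3] [144.9 145.1] 79.2 circ [441.1 259.7] 78.1 z med 0.0072
top square rect [ 427.1 -155.6] [121.6 116.6] 9.8 circ [ 426.6 -155.3] 78.9 z med 0.0068
top oblong rect [ 588.9 -315.8] [111.9  98.4] 76.9 circ [ 587.  -316.7] 71.6 z med 0.0067
top mat rect [440.3  30.3] [118.9 117.1] 76.9 circ [443.4  30.6] 63.6 z med 0.0038
top tin 847 mean [0.4404 0.2566 0.0292] z98 0.0328 rect [440.2 255.5] [ 63.6 103.2] 41.9 circ [441.3 256.5] 52.9
top cap 234 mean [ 0.5774 -0.3402  0.1112] z98 0.1154 rect [ 578.5 -342. ] [43.5 43.4] 3.3 circ [ 579.7 -341.3] 23.1
top knob 89 mean [ 0.4147 -0.1609  0.1674] z98 0.1773 rect [ 415. -161.] [28.6 28.3] 8.7 circ [ 415.6 -161.3] 15.4
top head 199 mean [ 0.4125 -0.1557  0.1506] z98 0.1592 rect [ 416.1 -160.7] [46.6 47.6] 76.6 circ [ 416.4 -161.6] 24.9
side round rect [406.2 220.9] [37.6 87.8] 44.9 circ [411.9 226.5] 44.0 z med 0.0096
side square rect [ 450.1 -154.4] [ 73.4 111. ] 5.7 circ [ 447.6 -156.2] 60.0 z med 0.0089
side oblong rect [ 585.9 -332.4] [149.1  96.3] 77.0 circ [ 584.3 -330.7] 81.3 z med 0.0075
side mat rect [439.3  36. ] [121. 120.] 62.2 circ [438.8  35.3] 66.8 z med 0.0069
side tin 411 mean [0.4415 0.2565 0.0317] z98 0.0364 rect [439.8 260.1] [ 64.1 109. ] 46.1 circ [438.4 257.4] 56.3
side cap 281 mean [ 0.5817 -0.3437  0.1124] z98 0.1165 rect [ 580.8 -342. ] [42.4 44.3] 29.5 circ [ 581.  -342.1] 23.5
side knob 88 mean [ 0.4193 -0.163   0.1675] z98 0.177 rect [ 417.8 -161.9] [32.9 30. ] 75.5 circ [ 420.6 -163.9] 19.2
side head 183 mean [ 0.4267 -0.172   0.1458] z98 0.1588 rect [ 421.  -164.5] [48.9 39.8] 45.8 circ [ 417.7 -162.2] 25.3
tin tri (array([0.44463373, 0.25403537, 0.03201641]), np.float64(0.004700292968699169))
cap tri (array([ 0.57810321, -0.33944353,  0.11562137]), np.float64(0.007232530097866713)) [428. 148.] [273.5 258.5]
```

```bash
cat >> h.py <<'E'
from scipy.spatial.transform import Rotation as Ro
def legs(*W,start=None):
    """legs to world waypoints (x,y,z,deg of tool y): dx,dy,dz cm, yaw deg in the tool axes at each leg's start, and least rows"""
    if start is None:
        o=status.get_obs();M=Ro.from_rotvec(o["orientation"]).as_matrix();p=o["tcp_pos"];a=np.degrees(np.arctan2(M[1,1],M[0,1]))
        print("now",np.round(p,4),"ydir",a.round(1),"tilt",np.round(M[:,2],3),"j7",o["joints"][6].round(2))
    else: p,a=np.array(start[:3]),start[3]
    for w in W:
        r=np.radians(a);x=np.array([-np.sin(r),np.cos(r),0]);y=np.array([np.cos(r),np.sin(r),0])
        d=np.array(w[:3])-p; yaw=-((w[3]-a+90)%180-90)
        print(np.round(w,3),"-> dx %.2f dy %.2f dz %.2f yaw %.1f rows %d"%(d@x*100,d@y*100,-d[2]*100,yaw,np.ceil(max(np.linalg.norm(d)/.0625,abs(yaw)/10.7))))
        p=np.array(w[:3]);a=a-yaw
E
python3 - <<'E'
from h import *
F={n:imaging.grab_frame(n) for n in("top","side")}
for n,f in F.items():
    C=cloud(f);hsv=cv2.cvtColor(f["color"],cv2.COLOR_RGB2HSV)
    m=cv2.inRange(hsv,(17,60,170),(32,170,255))
    m[(np.hypot(C[...,0]-.586,C[...,1]+.332)>.115)|(C[...,2]>.02)]=0
    m=cv2.morphologyEx(m,cv2.MORPH_OPEN,np.ones((5,5)))
    c=max(cv2.findContours(m,cv2.RETR_EXTERNAL,cv2.CHAIN_APPROX_NONE)[0],key=cv2.contourArea)[:,0]
    print(n,cv2.minAreaRect((plane(f,c,.01)[:,:2]*1000).astype(np.float32)))
legs((.39,.39,.30,43),(.5,.08,.30,43),(.52,-.2,.30,43),(.58,-.342,.2,43),(.58,-.342,.119,43))
E
```

```text
top ((584.3425903320312, -333.54071044921875), (147.9204864501953, 98.60614013671875), 76.28295135498047)
side ((587.3204345703125, -335.1539611816406), (143.84036254882812, 93.5108413696289), 75.61951446533203)
now [0.1557 0.6568 0.2562] ydir 76.7 tilt [-0. -0. -1.] j7 -0.08
[ 0.39  0.39  0.3  43.  ] -> dx -28.95 dy -20.55 dz -4.38 yaw 33.7 rows 6
[ 0.5   0.08  0.3  43.  ] -> dx -30.17 dy -13.10 dz -0.00 yaw -0.0 rows 6
[ 0.52 -0.2   0.3  43.  ] -> dx -21.84 dy -17.63 dz -0.00 yaw -0.0 rows 5
[ 0.58  -0.342  0.2   43.   ] -> dx -14.48 dy -5.30 dz 10.00 yaw -0.0 rows 3
[ 0.58  -0.342  0.119 43.   ] -> dx 0.00 dy 0.00 dz 8.10 yaw -0.0 rows 2
```

Call:
send_rows --steps '[{"dx": -4.8,"dy": -3.4,"dz": -0.9,"yaw": 6.7},{"dx": -9.6,"dy": -6.8,"dz": -1.8,"yaw": 13.4},{"dx": -14.4,"dy": -10.2,"dz": -2.7,"yaw": 20.2},{"dx": -19.2,"dy": -13.6,"dz": -3.6,"yaw": 27},{"dx": -24,"dy": -17,"dz": -4.4,"yaw": 33.7}]'

```text
validation failed for argument at $.st...
```

```bash
python3 - <<'E'
from h import *
legs((.45,.18,.30,43),(.5,-.1,.30,43),(.55,-.26,.25,43),(.58,-.341,.2,43),(.58,-.341,.118,43))
E
```

```text
now [0.1557 0.6568 0.2562] ydir 76.7 tilt [-0. -0. -1.] j7 -0.08
[ 0.45  0.18  0.3  43.  ] -> dx -39.63 dy -39.60 dz -4.38 yaw 33.7 rows 9
[ 0.5 -0.1  0.3 43. ] -> dx -23.89 dy -15.44 dz -0.00 yaw -0.0 rows 5
[ 0.55 -0.26  0.25 43.  ] -> dx -15.11 dy -7.26 dz 5.00 yaw -0.0 rows 3
[ 0.58  -0.341  0.2   43.   ] -> dx -7.97 dy -3.33 dz 5.00 yaw -0.0 rows 2
[ 0.58  -0.341  0.118 43.   ] -> dx 0.00 dy 0.00 dz 8.20 yaw -0.0 rows 2
```

Call:
send_rows --steps '[{"dx": -4.8,"dy": -3.4,"dz": -0.9,"yaw": 6.7,"gripper": 1},{"dx": -9.6,"dy": -6.8,"dz": -1.8,"yaw": 13.4,"gripper": 1},{"dx": -14.4,"dy": -10.2,"dz": -2.7,"yaw": 20.2,"gripper": 1},{"dx": -19.2,"dy": -13.6,"dz": -3.6,"yaw": 27,"gripper": 1},{"dx": -24,"dy": -17,"dz": -4.4,"yaw": 33.7,"gripper": 1}]'

```text
clock: 1.02
tcp_pos: [0.3512, 0.4345, 0.3009]
orientation: [-1.259, -2.878, -0.001]
contact_force: [1.0, -0.2, 0.4]
grip_width: 0.0852
gripper_force: 0.0
```

```bash
python3 - <<'E'
from h import *
legs((.44,.18,.30,43),(.5,-.1,.30,43),(.58,-.341,.25,43),(.58,-.341,.118,43))
E
```

```text
now [0.3512 0.4345 0.3009] ydir 42.7 tilt [ 0.     0.001 -1.   ] j7 -0.2
[ 0.44  0.18  0.3  43.  ] -> dx -24.72 dy -10.75 dz 0.09 yaw -0.3 rows 5
[ 0.5 -0.1  0.3 43. ] -> dx -24.57 dy -14.71 dz -0.00 yaw -0.0 rows 5
[ 0.58  -0.341  0.25  43.   ] -> dx -23.08 dy -10.59 dz 5.00 yaw -0.0 rows 5
[ 0.58  -0.341  0.118 43.   ] -> dx 0.00 dy 0.00 dz 13.20 yaw -0.0 rows 3
```

Call:
send_rows --steps '[{"dx": -4.9,"dy": -2.1,"dz": 0,"yaw": 0,"gripper": 1},{"dx": -9.9,"dy": -4.3,"dz": 0,"yaw": 0,"gripper": 1},{"dx": -14.8,"dy": -6.4,"dz": 0,"yaw": 0,"gripper": 1},{"dx": -19.8,"dy": -8.6,"dz": 0,"yaw": 0,"gripper": 1},{"dx": -24.7,"dy": -10.8,"dz": 0,"yaw": 0,"gripper": 1}]'

```text
clock: 1.65
tcp_pos: [0.4398, 0.1799, 0.3007]
orientation: [1.254, 2.88, 0.002]
contact_force: [0.1, 0.6, -0.7]
grip_width: 0.0854
gripper_force: 0.0
```

Call:
send_rows --steps '[{"dx": -4.9,"dy": -2.9,"dz": 0,"yaw": 0,"gripper": 1},{"dx": -9.8,"dy": -5.9,"dz": 0,"yaw": 0,"gripper": 1},{"dx": -14.7,"dy": -8.8,"dz": 0,"yaw": 0,"gripper": 1},{"dx": -19.6,"dy": -11.8,"dz": 0,"yaw": 0,"gripper": 1},{"dx": -24.6,"dy": -14.7,"dz": 0,"yaw": 0,"gripper": 1}]'

```text
clock: 2.28
tcp_pos: [0.4996, -0.1002, 0.3007]
orientation: [1.253, 2.88, 0.002]
contact_force: [1.3, -0.1, 0.6]
grip_width: 0.0855
gripper_force: 0.0
```

Call:
send_rows --steps '[{"dx": -4.6,"dy": -2.1,"dz": 1,"yaw": 0,"gripper": 1},{"dx": -9.2,"dy": -4.2,"dz": 2,"yaw": 0,"gripper": 1},{"dx": -13.8,"dy": -6.4,"dz": 3,"yaw": 0,"gripper": 1},{"dx": -18.5,"dy": -8.5,"dz": 4,"yaw": 0,"gripper": 1},{"dx": -23.1,"dy": -10.6,"dz": 5,"yaw": 0,"gripper": 1}]'

```text
clock: 2.9
tcp_pos: [0.58, -0.3412, 0.2498]
orientation: [1.253, 2.881, 0.001]
contact_force: [0.1, 0.5, 0.2]
grip_width: 0.0856
gripper_force: 0.0
```

```bash
python3 - <<'E'
from h import *
legs((.58,-.341,.118,43))
E
```

```text
now [ 0.58   -0.3412  0.2498] ydir 43.0 tilt [ 0.  0. -1.] j7 1.49
[ 0.58  -0.341  0.118 43.   ] -> dx 0.01 dy 0.01 dz 13.18 yaw -0.0 rows 3
```

Call:
send_rows --steps '[{"dx": 0,"dy": 0,"dz": 4.5,"yaw": 0,"gripper": 1},{"dx": 0,"dy": 0,"dz": 9,"yaw": 0,"gripper": 1},{"dx": 0,"dy": 0,"dz": 11.5,"yaw": 0,"gripper": 1},{"dx": 0,"dy": 0,"dz": 13.2,"yaw": 0,"gripper": 1},{"dx": 0,"dy": 0,"dz": 13.2,"yaw": 0,"gripper": 1}]'

```text
clock: 3.52
tcp_pos: [0.5789, -0.3394, 0.1174]
orientation: [-1.253, -2.879, -0.0]
contact_force: [-0.0, -0.1, -0.2]
grip_width: 0.0851
gripper_force: 0.0
```

Call:
send_rows --steps '[{"dx": 0,"dy": 0,"dz": 0,"yaw": 0,"gripper": 0.35},{"dx": 0,"dy": 0,"dz": 0,"yaw": 0,"gripper": 0.35},{"dx": 0,"dy": 0,"dz": 0,"yaw": 0,"gripper": 0.35},{"dx": 0,"dy": 0,"dz": 0,"yaw": 0,"gripper": 0.35},{"dx": 0,"dy": 0,"dz": 0,"yaw": 0,"gripper": 0.35}]' --force 30

```text
clock: 4.15
tcp_pos: [0.5799, -0.3404, 0.1196]
orientation: [1.253, 2.878, -0.0]
contact_force: [-0.0, -0.3, 5.3]
grip_width: 0.0433
gripper_force: 30.3
```

Call:
send_rows --steps '[{"dx": 0,"dy": 0,"dz": -1,"yaw": 0,"gripper": 0.35},{"dx": 0,"dy": 0,"dz": -5,"yaw": 0,"gripper": 0.35},{"dx": 0,"dy": 0,"dz": -10,"yaw": 0,"gripper": 0.35},{"dx": 0,"dy": 0,"dz": -15,"yaw": 0,"gripper": 0.35},{"dx": 0,"dy": 0,"dz": -20,"yaw": 0,"gripper": 0.35}]'

```text
clock: 4.78
tcp_pos: [0.5788, -0.3396, 0.3202]
orientation: [-1.254, -2.88, -0.0]
contact_force: [1.5, -0.7, -1.2]
grip_width: 0.0432
gripper_force: 30.9
```

```bash
python3 - <<'E'
from h import *
f=imaging.grab_frame("side");C=cloud(f)
p=proj(f,status.get_obs()["tcp_pos"])[0];u,v=int(p[0]),int(p[1]);print(p,status.get_obs()["grip_width"])
q=f["color"][max(v-100,0):v+100,max(u-130,0):u+130];cv2.imwrite("pics/s2.png",cv2.resize(q,None,fx=2.5,fy=2.5)[:,:,::-1])
legs((.5,-.12,.32,43),(.441,.031,.30,43),(.441,.031,.118,43))
E
```

```text
[267.18685303 211.01578255] 0.04342395694908185
now [ 0.5808 -0.3418  0.3279] ydir 42.9 tilt [ 0.009 -0.004 -1.   ] j7 1.46
[ 0.5  -0.12  0.32 43.  ] -> dx 21.74 dy 9.19 dz 0.79 yaw -0.1 rows 4
[4.41e-01 3.10e-02 3.00e-01 4.30e+01] -> dx 15.07 dy 5.98 dz 2.00 yaw -0.0 rows 3
[4.41e-01 3.10e-02 1.18e-01 4.30e+01] -> dx 0.00 dy 0.00 dz 18.20 yaw -0.0 rows 3
```

View pics/s2.png

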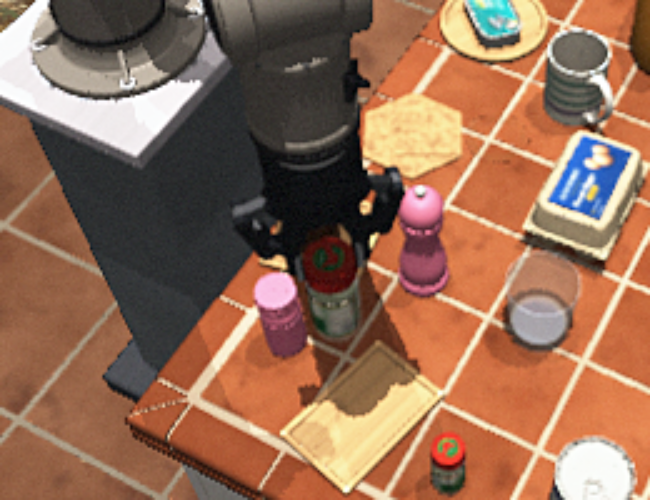

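The side picture shows the jar held upright by its cap between the fingers, at crop (332,290), with the oblong stand empty below.

Call:
send_rows --steps '[{"dx": 4.5,"dy": 1.9,"dz": 0,"yaw": 0,"gripper": 0.35},{"dx": 9.5,"dy": 4,"dz": 0,"yaw": 0,"gripper": 0.35},{"dx": 14.5,"dy": 6.1,"dz": 0,"yaw": 0,"gripper": 0.35},{"dx": 19.5,"dy": 8.2,"dz": 0,"yaw": 0,"gripper": 0.35},{"dx": 24.5,"dy": 10.3,"dz": 0,"yaw": 0,"gripper": 0.35}]'

```text
clock: 5.45
tcp_pos: [0.4866, -0.0888, 0.3183]
orientation: [-1.254, -2.88, -0.001]
contact_force: [0.9, 0.8, -0.9]
grip_width: 0.0434
gripper_force: 31.0
```

Call:
send_rows --steps '[{"dx": 4.2,"dy": 1.7,"dz": 0.5,"yaw": 0,"gripper": 0.35},{"dx": 8.2,"dy": 3.3,"dz": 1,"yaw": 0,"gripper": 0.35},{"dx": 12.2,"dy": 4.9,"dz": 1.5,"yaw": 0,"gripper": 0.35},{"dx": 12.2,"dy": 4.9,"dz": 1.5,"yaw": 0,"gripper": 0.35},{"dx": 12.2,"dy": 4.9,"dz": 1.5,"yaw": 0,"gripper": 0.35}]'

```text
clock: 6.08
tcp_pos: [0.4404, 0.0316, 0.3035]
orientation: [1.254, 2.88, 0.0]
contact_force: [-0.0, -0.3, 0.1]
grip_width: 0.0433
gripper_force: 31.0
```

```bash
python3 - <<'E'
from h import *
legs((.441,.031,.1185,43))
f=imaging.grab_frame("top");C=cloud(f);hsv=cv2.cvtColor(f["color"],cv2.COLOR_RGB2HSV)
m=cv2.inRange(hsv,(17,60,150),(32,170,255))
m[(np.hypot(C[...,0]-.586,C[...,1]+.332)>.115)|(C[...,2]>.02)]=0
m=cv2.morphologyEx(m,cv2.MORPH_OPEN,np.ones((5,5)))
c=max(cv2.findContours(m,cv2.RETR_EXTERNAL,cv2.CHAIN_APPROX_NONE)[0],key=cv2.contourArea)[:,0]
print(cv2.minAreaRect((plane(f,c,.01)[:,:2]*1000).astype(np.float32)))
E
```

```text
now [0.4404 0.0316 0.3035] ydir 42.9 tilt [ 0. -0. -1.] j7 0.55
[4.41e-01 3.10e-02 1.18e-01 4.30e+01] -> dx -0.09 dy -0.00 dz 18.50 yaw -0.1 rows 3
((584.6123046875, -334.197509765625), (149.67990112304688, 98.45730590820312), 76.89784240722656)
```

Call:
send_rows --steps '[{"dx": 0,"dy": 0,"dz": 5.5,"yaw": 0,"gripper": 0.35},{"dx": 0,"dy": 0,"dz": 11,"yaw": 0,"gripper": 0.35},{"dx": 0,"dy": 0,"dz": 15.5,"yaw": 0,"gripper": 0.35},{"dx": 0,"dy": 0,"dz": 17.5,"yaw": 0,"gripper": 0.35},{"dx": 0,"dy": 0,"dz": 18,"yaw": 0,"gripper": 0.35}]'

```text
clock: 6.75
tcp_pos: [0.4401, 0.0308, 0.1223]
orientation: [-1.257, -2.878, 0.004]
contact_force: [-0.6, 0.0, -0.9]
grip_width: 0.0434
gripper_force: 31.0
```

Call:
send_rows --steps '[{"dx": 0,"dy": 0,"dz": 0.2,"yaw": 0,"gripper": 0.35},{"dx": 0,"dy": 0,"dz": 0.4,"yaw": 0,"gripper": 0.35},{"dx": 0,"dy": 0,"dz": 0.5,"yaw": 0,"gripper": 0.35},{"dx": 0,"dy": 0,"dz": 0.5,"yaw": 0,"gripper": 0.35},{"dx": 0,"dy": 0,"dz": 0.5,"yaw": 0,"gripper": 0.35}]'

```text
clock: 7.38
tcp_pos: [0.4405, 0.0324, 0.1185]
orientation: [1.253, 2.88, 0.001]
contact_force: [0.4, 0.1, -0.8]
grip_width: 0.0436
gripper_force: 31.0
```

Call:
send_rows --steps '[{"dx": 0,"dy": 0,"dz": 0.1,"yaw": 0,"gripper": 0.35},{"dx": 0,"dy": 0,"dz": 0.2,"yaw": 0,"gripper": 0.35},{"dx": 0,"dy": 0,"dz": 0.25,"yaw": 0,"gripper": 0.35},{"dx": 0,"dy": 0,"dz": 0.25,"yaw": 0,"gripper": 0.35},{"dx": 0,"dy": 0,"dz": 0.25,"yaw": 0,"gripper": 0.35}]'

```text
clock: 8.0
tcp_pos: [0.4411, 0.032, 0.1174]
orientation: [1.255, 2.88, 0.002]
contact_force: [-6.8, -2.2, 26.2]
grip_width: 0.0434
gripper_force: 33.6
```

Call:
send_rows --steps '[{"dx": 0,"dy": 0,"dz": -0.15,"yaw": 0,"gripper": 0.35},{"dx": 0,"dy": 0,"dz": -0.15,"yaw": 0,"gripper": 0.75},{"dx": 0,"dy": 0,"dz": -0.15,"yaw": 0,"gripper": 1},{"dx": 0,"dy": 0,"dz": -0.15,"yaw": 0,"gripper": 1},{"dx": 0,"dy": 0,"dz": -0.15,"yaw": 0,"gripper": 1}]'

```text
clock: 8.62
tcp_pos: [0.4403, 0.0323, 0.1172]
orientation: [-1.254, -2.881, 0.0]
contact_force: [-1.0, 0.5, 0.6]
grip_width: 0.0852
gripper_force: 0.0
```

Call:
send_rows --steps '[{"dx": 0,"dy": 0,"dz": -2,"yaw": 0,"gripper": 1},{"dx": 0,"dy": 0,"dz": -6,"yaw": 0,"gripper": 1},{"dx": 0,"dy": 0,"dz": -10,"yaw": 0,"gripper": 1},{"dx": 0,"dy": 0,"dz": -13,"yaw": 0,"gripper": 1},{"dx": 0,"dy": 0,"dz": -13,"yaw": 0,"gripper": 1}]'

```text
clock: 9.25
tcp_pos: [0.4417, 0.0326, 0.2492]
orientation: [1.252, 2.878, 0.006]
contact_force: [-0.1, -0.5, -1.0]
grip_width: 0.0853
gripper_force: 0.0
```

```bash
python3 - <<'E'
from h import *
# tin orientation from both views' teal/top mask
for n in("top","side"):
    f=imaging.grab_frame(n);p=cloud(f).reshape(-1,3)
    q=p[(np.hypot(p[:,0]-.441,p[:,1]-.257)<.075)&(p[:,2]>.022)&(p[:,2]<.038)]
    mu=q.mean(0);w,V=np.linalg.eigh(np.cov((q-mu)[:,:2].T));print(n,len(q),mu.round(4),np.degrees(np.arctan2(V[1,1],V[0,1])).round(1),np.sqrt(w*12).round(4))
    if n=="top":
        q=p[(np.hypot(p[:,0]-.441,p[:,1]-.031)<.06)&(p[:,2]>.10)&(p[:,2]<.12)]
        print("jar",len(q),q.mean(0).round(4))
legs((.441,.257,.25,43),(.441,.257,.038,43))
E
```

```text
top 845 [0.4405 0.2566 0.0291] 134.1 [0.0606 0.0977]
jar 0 [nan nan nan]
side 401 [0.4415 0.257  0.0316] 134.4 [0.0607 0.1067]
now [0.4401 0.0324 0.247 ] ydir 43.0 tilt [-0.  0. -1.] j7 0.62
[ 0.441  0.257  0.25  43.   ] -> dx 16.37 dy 15.37 dz -0.30 yaw -0.0 rows 4
[4.41e-01 2.57e-01 3.80e-02 4.30e+01] -> dx 0.00 dy 0.00 dz 21.20 yaw -0.0 rows 4<stdin>:9: RuntimeWarning: Mean of empty slice.
  ret = um.true_divide(
```

Call:
send_rows --steps '[{"dx": 4,"dy": 3.8,"dz": 0,"yaw": -0.3,"gripper": 1},{"dx": 8.2,"dy": 7.7,"dz": 0,"yaw": -0.6,"gripper": 1},{"dx": 12.3,"dy": 11.5,"dz": 0,"yaw": -0.9,"gripper": 1},{"dx": 16.4,"dy": 15.4,"dz": 0,"yaw": -1.2,"gripper": 1},{"dx": 16.4,"dy": 15.4,"dz": 0,"yaw": -1.2,"gripper": 1}]'

```text
clock: 9.98
tcp_pos: [0.4398, 0.2619, 0.2454]
orientation: [-1.212, -2.897, 0.003]
contact_force: [-0.2, -1.2, 0.2]
grip_width: 0.0856
gripper_force: 0.0
```

Call:
send_rows --steps '[{"dx": 0,"dy": 0,"dz": 5.5,"yaw": 0,"gripper": 1},{"dx": 0,"dy": 0,"dz": 11,"yaw": 0,"gripper": 1},{"dx": 0,"dy": 0,"dz": 15,"yaw": 0,"gripper": 1},{"dx": 0,"dy": 0,"dz": 18,"yaw": 0,"gripper": 1},{"dx": 0,"dy": 0,"dz": 18,"yaw": 0,"gripper": 1}]'

```text
clock: 10.6
tcp_pos: [0.4394, 0.2547, 0.0647]
orientation: [-1.224, -2.89, 0.01]
contact_force: [-0.3, 0.4, 0.0]
grip_width: 0.0856
gripper_force: 0.0
```

```bash
python3 - <<'E'
from h import *
legs((.441,.257,.038,44.2))
f=imaging.grab_frame("side");cv2.imwrite("pics/s3.png",cv2.resize(f["color"][60:160,260:420],None,fx=5,fy=5,interpolation=cv2.INTER_CUBIC)[:,:,::-1])
E
```

```text
now [0.4394 0.2547 0.0647] ydir 44.1 tilt [-0.005 -0.005 -1.   ] j7 0.4
[4.41e-01 2.57e-01 3.80e-02 4.42e+01] -> dx 0.06 dy 0.27 dz 2.67 yaw -0.1 rows 1
```

View pics/s3.png

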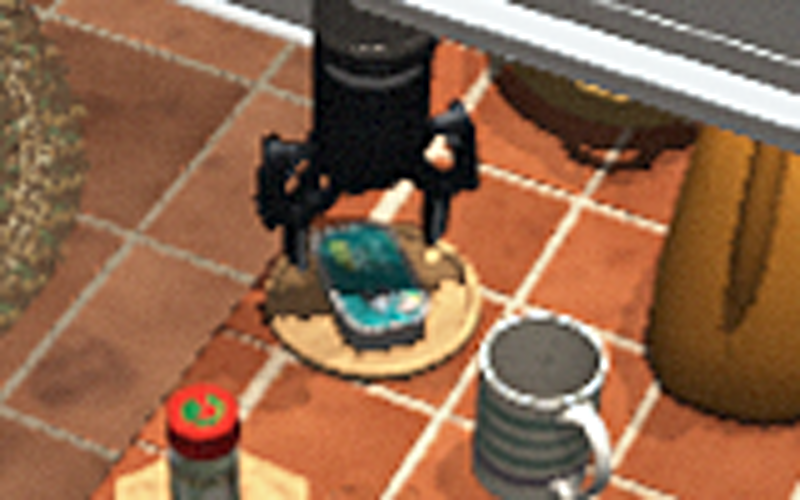

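The side crop shows the two fingers (295,250) and (435,230) straddling the tin (370,285), and the jar standing upright on the cork mat (203,430).

Call:
send_rows --steps '[{"dx": 0,"dy": 0,"dz": 1,"yaw": 0,"gripper": 1},{"dx": 0,"dy": 0,"dz": 2,"yaw": 0,"gripper": 1},{"dx": 0,"dy": 0,"dz": 2.7,"yaw": 0,"gripper": 1},{"dx": 0,"dy": 0,"dz": 2.7,"yaw": 0,"gripper": 1},{"dx": 0,"dy": 0,"dz": 2.7,"yaw": 0,"gripper": 1}]'

```text
clock: 11.28
tcp_pos: [0.4414, 0.2573, 0.0404]
orientation: [1.223, 2.893, 0.0]
contact_force: [0.3, 1.2, 0.2]
grip_width: 0.0852
gripper_force: 0.0
```

Call:
send_rows --steps '[{"dx": 0,"dy": 0,"dz": 0,"yaw": 0,"gripper": 0.5},{"dx": 0,"dy": 0,"dz": 0,"yaw": 0,"gripper": 0.5},{"dx": 0,"dy": 0,"dz": 0,"yaw": 0,"gripper": 0.5},{"dx": 0,"dy": 0,"dz": 0,"yaw": 0,"gripper": 0.5},{"dx": 0,"dy": 0,"dz": 0,"yaw": 0,"gripper": 0.5}]'

```text
clock: 11.9
tcp_pos: [0.4415, 0.2574, 0.0408]
orientation: [1.223, 2.894, 0.001]
contact_force: [-0.7, -0.1, 5.7]
grip_width: 0.059
gripper_force: 31.3
```

Call:
send_rows --steps '[{"dx": 0,"dy": 0,"dz": -1,"yaw": 0,"gripper": 0.5},{"dx": 0,"dy": 0,"dz": -6,"yaw": 0,"gripper": 0.5},{"dx": 0,"dy": 0,"dz": -12,"yaw": 0,"gripper": 0.5},{"dx": 0,"dy": 0,"dz": -18,"yaw": 0,"gripper": 0.5},{"dx": 0,"dy": 0,"dz": -24,"yaw": 0,"gripper": 0.5}]'

```text
clock: 12.52
tcp_pos: [0.4408, 0.2567, 0.2825]
orientation: [-1.224, -2.893, 0.0]
contact_force: [0.9, 1.9, -2.2]
grip_width: 0.0587
gripper_force: 33.9
```

```bash
python3 - <<'E'
from h import *
print(status.get_obs()["grip_width"])
legs((.47,0,.28,44.2),(.52,-.2,.28,16),(.5845,-.334,.24,-13.2),(.5845,-.334,.041,-13.2),start=(.4415,.2574,.28,44.2))
f=imaging.grab_frame("top");n=f;p=cloud(f).reshape(-1,3);hsv=cv2.cvtColor(f["color"],cv2.COLOR_RGB2HSV)
C=cloud(f);m=cv2.inRange(hsv,(17,60,110),(32,170,255));m[(np.hypot(C[...,0]-.4425,C[...,1]-.259)>.1)|(C[...,2]>.02)]=0
m=cv2.morphologyEx(m,cv2.MORPH_OPEN,np.ones((5,5)))
c=max(cv2.findContours(m,cv2.RETR_EXTERNAL,cv2.CHAIN_APPROX_NONE)[0],key=cv2.contourArea)[:,0]
print(cv2.minEnclosingCircle((plane(f,c,.01)[:,:2]*1000).astype(np.float32)))
E
```

```text
0.058679606298239526
[ 0.47  0.    0.28 44.2 ] -> dx -20.44 dy -15.90 dz -0.00 yaw -0.0 rows 5
[ 0.52 -0.2   0.28 16.  ] -> dx -17.82 dy -10.36 dz -0.00 yaw 28.2 rows 4
[  0.584  -0.334   0.24  -13.2  ] -> dx -14.66 dy 2.51 dz 4.00 yaw 29.2 rows 3
[  0.584  -0.334   0.041 -13.2  ] -> dx 0.00 dy 0.00 dz 19.90 yaw -0.0 rows 4
((471.16943359375, 229.51223754882812), 37.78547286987305)
```

Call:
send_rows --steps '[{"dx": -4,"dy": -3.1,"dz": 0,"yaw": 0,"gripper": 0.5},{"dx": -8.1,"dy": -6.3,"dz": 0,"yaw": 0,"gripper": 0.5},{"dx": -12.2,"dy": -9.5,"dz": 0,"yaw": 0,"gripper": 0.5},{"dx": -16.3,"dy": -12.7,"dz": 0,"yaw": 0,"gripper": 0.5},{"dx": -20.4,"dy": -15.9,"dz": 0,"yaw": 0,"gripper": 0.5}]'

```text
clock: 13.2
tcp_pos: [0.4689, -0.0016, 0.2804]
orientation: [-1.224, -2.893, -0.001]
contact_force: [0.4, -0.1, -1.6]
grip_width: 0.0592
gripper_force: 33.9
```

Call:
send_rows --steps '[{"dx": -3.6,"dy": -2.1,"dz": 0,"yaw": 5.6,"gripper": 0.5},{"dx": -7.1,"dy": -4.1,"dz": 0,"yaw": 11.2,"gripper": 0.5},{"dx": -10.7,"dy": -6.2,"dz": 0,"yaw": 16.9,"gripper": 0.5},{"dx": -14.3,"dy": -8.3,"dz": 0,"yaw": 22.5,"gripper": 0.5},{"dx": -17.8,"dy": -10.4,"dz": 0,"yaw": 28.2,"gripper": 0.5}]'

```text
clock: 13.82
tcp_pos: [0.5186, -0.2011, 0.2803]
orientation: [-1.895, -2.505, -0.001]
contact_force: [0.3, 1.0, -1.7]
grip_width: 0.0592
gripper_force: 33.9
```

Call:
send_rows --steps '[{"dx": -3.7,"dy": 0.6,"dz": 1,"yaw": 7.3,"gripper": 0.5},{"dx": -7.3,"dy": 1.3,"dz": 2,"yaw": 14.6,"gripper": 0.5},{"dx": -11,"dy": 1.9,"dz": 3,"yaw": 21.9,"gripper": 0.5},{"dx": -14.7,"dy": 2.5,"dz": 4,"yaw": 29.2,"gripper": 0.5},{"dx": -14.7,"dy": 2.5,"dz": 4,"yaw": 29.2,"gripper": 0.5}]'

```text
clock: 14.45
tcp_pos: [0.5823, -0.3367, 0.2389]
orientation: [-2.466, -1.946, 0.005]
contact_force: [-0.7, 0.3, -1.6]
grip_width: 0.0588
gripper_force: 33.9
```

```bash
python3 - <<'E'
from h import *
legs((.5845,-.334,.06,-13.2),(.5845,-.334,.041,-13.2))
f=imaging.grab_frame("side");cv2.imwrite("pics/s4.png",cv2.resize(f["color"][150:310,170:370],None,fx=3.5,fy=3.5,interpolation=cv2.INTER_CUBIC)[:,:,::-1])
f=imaging.grab_frame("top");C=cloud(f);hsv=cv2.cvtColor(f["color"],cv2.COLOR_RGB2HSV)
m=cv2.inRange(hsv,(17,60,110),(32,170,255));m[(np.hypot(C[...,0]-.4425,C[...,1]-.259)>.1)|(C[...,2]>.02)]=0
m=cv2.morphologyEx(m,cv2.MORPH_OPEN,np.ones((5,5)))
c=max(cv2.findContours(m,cv2.RETR_EXTERNAL,cv2.CHAIN_APPROX_NONE)[0],key=cv2.contourArea)[:,0]
P=(plane(f,c,.01)[:,:2]*1000).astype(np.float32)
print(cv2.minEnclosingCircle(P),cv2.fitEllipse(cv2.convexHull(P)))
E
```

```text
now [ 0.5823 -0.3367  0.2389] ydir -13.4 tilt [-0.003 -0.001 -1.   ] j7 0.63
[  0.584  -0.334   0.06  -13.2  ] -> dx 0.31 dy 0.15 dz 17.89 yaw -0.2 rows 3
[  0.584  -0.334   0.041 -13.2  ] -> dx 0.00 dy 0.00 dz 1.90 yaw -0.0 rows 1
((441.39923095703125, 260.9800109863281), 77.1692123413086) ((443.0260314941406, 259.64593505859375), (147.2269744873047, 149.67445373535156), 5.095402717590332)
```

View pics/s4.png

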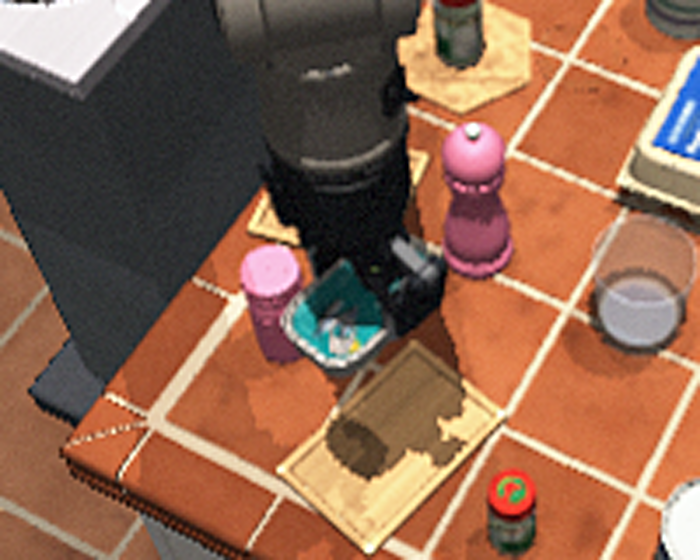

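The side crop shows the tin held level (335,320) above the oblong stand (390,445), aligned with it; the small jar (512,510) stands close by, so I check its position before opening the fingers there.

```bash
python3 - <<'E'
from h import *
f=imaging.grab_frame("side");p=cloud(f).reshape(-1,3)
q=p[(p[:,0]>.62)&(p[:,0]<.75)&(abs(p[:,1]+.34)<.07)&(p[:,2]>.02)&(p[:,2]<.15)];print(len(q),q.min(0).round(3),q.max(0).round(3),np.median(q,0).round(3))
legs((.5845,-.334,.041,-13.2))
E
```

```text
277 [ 0.683 -0.372  0.021] [ 0.716 -0.338  0.086] [ 0.702 -0.361  0.078]
now [ 0.5829 -0.3336  0.2402] ydir -13.2 tilt [-0.     0.001 -1.   ] j7 0.63
[  0.584  -0.334   0.041 -13.2  ] -> dx -0.00 dy 0.16 dz 19.92 yaw 0.0 rows 4
```

Call:
send_rows --steps '[{"dx": 0,"dy": 0,"dz": 5,"yaw": 0,"gripper": 0.5},{"dx": 0,"dy": 0,"dz": 10,"yaw": 0,"gripper": 0.5},{"dx": 0,"dy": 0,"dz": 14,"yaw": 0,"gripper": 0.5},{"dx": 0,"dy": 0,"dz": 16.5,"yaw": 0,"gripper": 0.5},{"dx": 0,"dy": 0,"dz": 17,"yaw": 0,"gripper": 0.5}]'

```text
clock: 15.22
tcp_pos: [0.583, -0.3333, 0.0695]
orientation: [-2.46, -1.951, 0.0]
contact_force: [0.0, -0.9, -1.7]
grip_width: 0.0591
gripper_force: 33.9
```

```bash
python3 - <<'E'
from h import *
legs((.5845,-.334,.041,-13.2))
E
```

```text
now [ 0.583  -0.3333  0.0695] ydir -13.2 tilt [-0.001  0.001 -1.   ] j7 0.74
[  0.584  -0.334   0.041 -13.2  ] -> dx -0.04 dy 0.16 dz 2.85 yaw 0.0 rows 1
```

Call:
send_rows --steps '[{"dx": 0,"dy": 0.1,"dz": 1,"yaw": 0,"gripper": 0.5},{"dx": 0,"dy": 0.1,"dz": 2,"yaw": 0,"gripper": 0.5},{"dx": 0,"dy": 0.1,"dz": 2.5,"yaw": 0,"gripper": 0.5},{"dx": 0,"dy": 0.1,"dz": 2.7,"yaw": 0,"gripper": 0.5},{"dx": 0,"dy": 0.1,"dz": 2.7,"yaw": 0,"gripper": 0.5}]'

```text
clock: 15.85
tcp_pos: [0.5842, -0.3348, 0.0434]
orientation: [2.463, 1.95, 0.0]
contact_force: [-0.3, 0.7, -1.6]
grip_width: 0.0589
gripper_force: 33.9
```

Call:
send_rows --steps '[{"dx": 0,"dy": 0,"dz": 0.1,"yaw": 0,"gripper": 0.5},{"dx": 0,"dy": 0,"dz": 0.2,"yaw": 0,"gripper": 0.5},{"dx": 0,"dy": 0,"dz": 0.2,"yaw": 0,"gripper": 0.5},{"dx": 0,"dy": 0,"dz": 0.2,"yaw": 0,"gripper": 0.5}]'

```text
clock: 16.35
tcp_pos: [0.5842, -0.3347, 0.0413]
orientation: [2.463, 1.951, -0.0]
contact_force: [-0.2, -0.7, -2.0]
grip_width: 0.0594
gripper_force: 33.9
```

Almost touching (still carrying the weight); release and go up.

Call:
send_rows --steps '[{"dx": 0,"dy": 0,"dz": 0.1,"yaw": 0,"gripper": 0.5},{"dx": 0,"dy": 0,"dz": 0.1,"yaw": 0,"gripper": 0.5},{"dx": 0,"dy": 0,"dz": 0.1,"yaw": 0,"gripper": 0.85},{"dx": 0,"dy": 0,"dz": 0.1,"yaw": 0,"gripper": 0.85},{"dx": 0,"dy": 0,"dz": 0.1,"yaw": 0,"gripper": 0.85}]'

```text
clock: 16.98
tcp_pos: [0.5842, -0.3347, 0.0402]
orientation: [2.463, 1.95, -0.0]
contact_force: [0.3, 0.3, 0.6]
grip_width: 0.0728
gripper_force: 0.0
```

Call:
send_rows --steps '[{"dx": 0,"dy": 0,"dz": -1,"yaw": 0,"gripper": 0.85},{"dx": 0,"dy": 0,"dz": -5,"yaw": 0,"gripper": 0.85},{"dx": 0,"dy": 0,"dz": -11,"yaw": 0,"gripper": 1},{"dx": 0,"dy": 0,"dz": -17,"yaw": 0,"gripper": 1},{"dx": 0,"dy": 0,"dz": -23,"yaw": 0,"gripper": 1}]'

```text
clock: 17.6
tcp_pos: [0.5839, -0.3347, 0.273]
orientation: [2.463, 1.95, 0.0]
contact_force: [0.8, 0.2, 0.6]
grip_width: 0.0851
gripper_force: 0.0
```

```bash
python3 - <<'E'
from h import *
for n in("top","side"):
    f=imaging.grab_frame(n);p=cloud(f).reshape(-1,3)
    q=p[(np.hypot(p[:,0]-.417,p[:,1]+.161)<.05)&(p[:,2]>.163)&(p[:,2]<.185)];print(n,"knob",len(q),q.mean(0).round(4),q[:,2].max())
legs((.5,-.25,.275,-13.2),(.4175,-.1615,.25,-13),(.4175,-.1615,.153,-13))
E
```

```text
<stdin>:4: RuntimeWarning: Mean of empty slice.
  ret = um.true_divide(
Traceback (most recent call last):
ValueError: zero-size array to reduction operation maximum which has no identity
```

```bash
python3 - <<'E'
from h import *
legs((.5,-.25,.275,-13.2),(.4175,-.1615,.25,-13.2),(.4175,-.1615,.153,-13.2))
E
```

```text
now [ 0.5862 -0.3378  0.2818] ydir -13.3 tilt [ 0.011 -0.006 -1.   ] j7 0.61
[  0.5    -0.25    0.275 -13.2  ] -> dx 6.56 dy -10.40 dz 0.68 yaw -0.1 rows 2
[  0.418  -0.162   0.25  -13.2  ] -> dx 6.73 dy -10.05 dz 2.50 yaw -0.0 rows 2
[  0.418  -0.162   0.153 -13.2  ] -> dx 0.00 dy 0.00 dz 9.70 yaw -0.0 rows 2
```

Call:
send_rows --steps '[{"dx": 3.1,"dy": -4.8,"dz": 0,"yaw": 0,"gripper": 1},{"dx": 6.4,"dy": -9.9,"dz": 0,"yaw": 0,"gripper": 1},{"dx": 9.7,"dy": -15,"dz": 0,"yaw": 0,"gripper": 1},{"dx": 13.1,"dy": -20.2,"dz": 0,"yaw": 0,"gripper": 1},{"dx": 13.1,"dy": -20.2,"dz": 1,"yaw": 0,"gripper": 1}]'

```text
clock: 18.27
tcp_pos: [0.4168, -0.1571, 0.2601]
orientation: [-2.454, -1.957, -0.008]
contact_force: [1.2, -0.5, 0.1]
grip_width: 0.0853
gripper_force: 0.0
```

```bash
python3 - <<'E'
from h import *
f=imaging.grab_frame("side");p=cloud(f).reshape(-1,3)
for n in("top","side"):
    f=imaging.grab_frame(n);p=cloud(f).reshape(-1,3)
    q=p[(np.hypot(p[:,0]-.5845,p[:,1]+.334)<.075)&(p[:,2]>.022)&(p[:,2]<.038)]
    mu=q.mean(0);w,V=np.linalg.eigh(np.cov((q-mu)[:,:2].T));print(n,len(q),mu.round(4),np.degrees(np.arctan2(V[1,1],V[0,1])).round(1),np.sqrt(w*12).round(4))
    if n=="side":
        q=p[(np.hypot(p[:,0]-.418,p[:,1]+.162)<.06)&(p[:,2]>.125)&(p[:,2]<.16)];print("head",len(q),q.mean(0).round(4))
        cv2.imwrite("pics/s5.png",cv2.resize(f["color"][120:300,180:380],None,fx=3.3,fy=3.3,interpolation=cv2.INTER_CUBIC)[:,:,::-1])
legs((.4175,-.1615,.153,-13.2))
E
```

```text
top 0 [nan nan nan] nan [nan nan]
side 862 [ 0.5832 -0.3343  0.0298] 79.5 [0.0612 0.1029]
head 177 [ 0.4266 -0.1725  0.146 ]
now [ 0.4177 -0.1611  0.2603] ydir -13.2 tilt [ 0.  0. -1.] j7 0.2
[  0.418  -0.162   0.153 -13.2  ] -> dx -0.04 dy -0.01 dz 10.73 yaw -0.0 rows 2<stdin>:6: RuntimeWarning: Mean of empty slice.
  ret = um.true_divide(
  avg = a.mean(axis, **keepdims_kw)
<stdin>:6: RuntimeWarning: Degrees of freedom <= 0 for slice
  c *= np.true_divide(1, fact)
  c *= np.true_divide(1, fact)
```

View pics/s5.png

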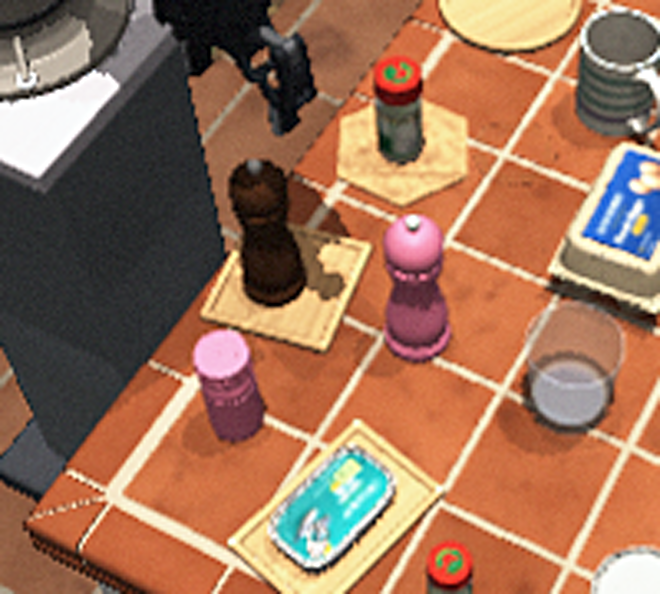

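The tin lies centred on the oblong stand (335,510), the jar stands on the mat (398,110), and the open fingers (285,80) are above the mill (265,230).

Call:
send_rows --steps '[{"dx": 0,"dy": 0,"dz": 3,"yaw": 0,"gripper": 1},{"dx": 0,"dy": 0,"dz": 6,"yaw": 0,"gripper": 1},{"dx": 0,"dy": 0,"dz": 9,"yaw": 0,"gripper": 1},{"dx": 0,"dy": 0,"dz": 10.7,"yaw": 0,"gripper": 1},{"dx": 0,"dy": 0,"dz": 10.7,"yaw": 0,"gripper": 1}]'

```text
clock: 19.05
tcp_pos: [0.4173, -0.1635, 0.1523]
orientation: [2.467, 1.945, -0.006]
contact_force: [-0.4, -0.0, 0.5]
grip_width: 0.0852
gripper_force: 0.0
```

Call:
send_rows --steps '[{"dx": 0,"dy": 0,"dz": 0,"yaw": 0,"gripper": 0.75},{"dx": 0,"dy": 0,"dz": 0,"yaw": 0,"gripper": 0.6},{"dx": 0,"dy": 0,"dz": 0,"yaw": 0,"gripper": 0.4},{"dx": 0,"dy": 0,"dz": 0,"yaw": 0,"gripper": 0.4},{"dx": 0,"dy": 0,"dz": 0,"yaw": 0,"gripper": 0.4}]'

```text
clock: 19.68
tcp_pos: [0.4183, -0.1613, 0.1542]
orientation: [2.461, 1.95, 0.002]
contact_force: [-1.9, -0.7, 5.9]
grip_width: 0.0483
gripper_force: 30.6
```

```bash
python3 - <<'E'
from h import *
o=status.get_obs();print(o["gripper_force"],o["grip_width"],o["moment"].round(2),o["contact_force"].round(1))
legs((.4175,-.1615,.32,-13.2),(.4600,0,.32,-13.2),(.443,.2595,.32,-13.2),(.443,.2595,.155,-13.2))
E
```

```text
30.615552840172313 0.048255182653043446 [-0.18  0.23 -0.02] [-1.9 -0.7  5.9]
now [ 0.4183 -0.1613  0.1542] ydir -13.2 tilt [ 0.002 -0.    -1.   ] j7 0.48
[  0.418  -0.162   0.32  -13.2  ] -> dx -0.04 dy -0.08 dz -16.58 yaw -0.0 rows 3
[  0.46   0.     0.32 -13.2 ] -> dx 16.69 dy 0.45 dz -0.00 yaw -0.0 rows 3
[  0.443   0.26    0.32  -13.2  ] -> dx 24.88 dy -7.58 dz -0.00 yaw -0.0 rows 5
[  0.443   0.26    0.155 -13.2  ] -> dx 0.00 dy 0.00 dz 16.50 yaw -0.0 rows 3
```

Call:
send_rows --steps '[{"dx": 0,"dy": 0,"dz": -1,"yaw": 0,"gripper": 0.4},{"dx": 0,"dy": 0,"dz": -5,"yaw": 0,"gripper": 0.4},{"dx": 0,"dy": 0,"dz": -10,"yaw": 0,"gripper": 0.4},{"dx": 0,"dy": 0,"dz": -15,"yaw": 0,"gripper": 0.4},{"dx": 0,"dy": 0,"dz": -17,"yaw": 0,"gripper": 0.4}]' --force 40

```text
clock: 20.3
tcp_pos: [0.4185, -0.1611, 0.3252]
orientation: [2.462, 1.951, 0.005]
contact_force: [-0.9, 0.7, -1.5]
grip_width: 0.0482
gripper_force: 42.4
```

Call:
send_rows --steps '[{"dx": 2.5,"dy": 0,"dz": 0,"yaw": 0,"gripper": 0.4},{"dx": 6,"dy": 0,"dz": 0,"yaw": 0,"gripper": 0.4},{"dx": 10,"dy": 0,"dz": 0,"yaw": 0,"gripper": 0.4},{"dx": 14,"dy": 0,"dz": 0,"yaw": 0,"gripper": 0.4},{"dx": 18,"dy": 0,"dz": 0,"yaw": 0,"gripper": 0.4}]'

```text
clock: 20.92
tcp_pos: [0.4586, 0.0154, 0.3235]
orientation: [-2.462, -1.95, -0.001]
contact_force: [-0.1, 0.1, -2.7]
grip_width: 0.0479
gripper_force: 42.3
```

```bash
python3 - <<'E'
from h import *
f=imaging.grab_frame("side");cv2.imwrite("pics/s6.png",cv2.resize(f["color"][20:250,180:420],None,fx=2.5,fy=2.5,interpolation=cv2.INTER_CUBIC)[:,:,::-1])
legs((.443,.2595,.32,-13.2),(.443,.2595,.155,-13.2))
E
```

```text
now [0.4596 0.0215 0.3235] ydir -12.8 tilt [ 0.001  0.002 -1.   ] j7 -0.35
[  0.443   0.26    0.32  -13.2  ] -> dx 22.83 dy -6.91 dz 0.35 yaw 0.4 rows 4
[  0.443   0.26    0.155 -13.2  ] -> dx 0.00 dy 0.00 dz 16.50 yaw -0.0 rows 3
```

View pics/s6.png

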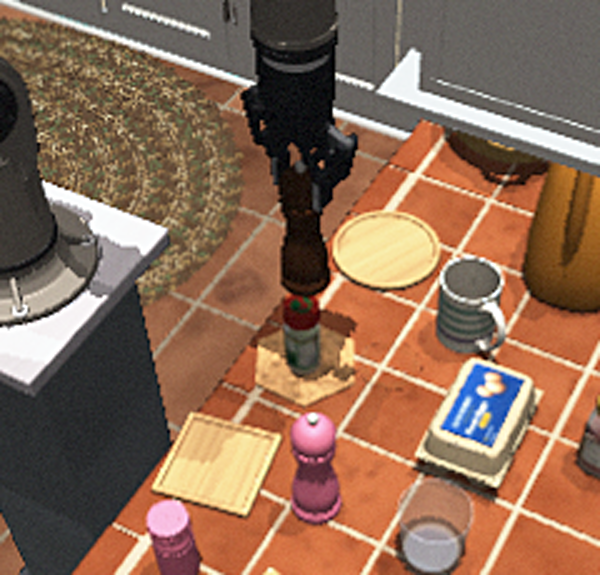

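The side crop shows the mill hanging upright (303,240) above the jar and mat, the round stand (385,250) and square stand (217,462) both empty.

Call:
send_rows --steps '[{"dx": 5,"dy": -1.5,"dz": 0,"yaw": 0,"gripper": 0.4},{"dx": 10.5,"dy": -3.2,"dz": 0,"yaw": 0,"gripper": 0.4},{"dx": 16,"dy": -4.9,"dz": 0,"yaw": 0,"gripper": 0.4},{"dx": 20.5,"dy": -6.2,"dz": 0,"yaw": 0,"gripper": 0.4},{"dx": 23.5,"dy": -7.2,"dz": 0,"yaw": 0,"gripper": 0.4}]'

```text
clock: 21.6
tcp_pos: [0.4418, 0.2616, 0.3235]
orientation: [2.461, 1.953, -0.0]
contact_force: [-0.7, -1.0, -2.1]
grip_width: 0.0479
gripper_force: 42.3
```

Call:
send_rows --steps '[{"dx": 0,"dy": 0,"dz": 2,"yaw": 0,"gripper": 0.4},{"dx": 0,"dy": 0,"dz": 6,"yaw": 0,"gripper": 0.4},{"dx": 0,"dy": 0,"dz": 10,"yaw": 0,"gripper": 0.4},{"dx": 0,"dy": 0,"dz": 14,"yaw": 0,"gripper": 0.4},{"dx": 0,"dy": 0,"dz": 15,"yaw": 0,"gripper": 0.4}]'

```text
clock: 22.22
tcp_pos: [0.4414, 0.2581, 0.1717]
orientation: [2.463, 1.949, -0.007]
contact_force: [0.1, -0.7, -1.2]
grip_width: 0.048
gripper_force: 42.3
```

```bash
python3 - <<'E'
from h import *
imaging.grab_frame("top")
legs((.443,.2595,.155,-13.2))
for n in("top","side"):
    f=imaging.grab_frame(n);hsv=cv2.cvtColor(f["color"],cv2.COLOR_RGB2HSV);C=cloud(f)
    m=cv2.inRange(hsv,(17,60,110),(32,170,255));m[(np.hypot(C[...,0]-.427,C[...,1]+.155)>.1)|(C[...,2]>.02)]=0
    m=cv2.morphologyEx(m,cv2.MORPH_OPEN,np.ones((5,5)))
    c=max(cv2.findContours(m,cv2.RETR_EXTERNAL,cv2.CHAIN_APPROX_NONE)[0],key=cv2.contourArea)[:,0]
    print(n,cv2.minAreaRect((plane(f,c,.01)[:,:2]*1000).astype(np.float32)))
    q=C.reshape(-1,3);q=q[(np.hypot(q[:,0]-.441,q[:,1]-.031)<.05)&(q[:,2]>.102)&(q[:,2]<.12)];print("jar",len(q),q.mean(0).round(4))
E
```

```text
now [0.4418 0.2584 0.1719] ydir -13.3 tilt [-0.002 -0.003 -1.   ] j7 -0.53
[  0.443   0.26    0.155 -13.2  ] -> dx 0.13 dy 0.09 dz 1.69 yaw -0.1 rows 1
top ((427.53570556640625, -157.99754333496094), (121.55622863769531, 121.68233489990234), 9.941235542297363)
jar 240 [0.4391 0.0305 0.1101]
side ((428.1453857421875, -157.60842895507812), (119.27824401855469, 112.59496307373047), 10.551627159118652)
jar 154 [0.4417 0.0284 0.1116]
```

Call:
send_rows --steps '[{"dx": 0.1,"dy": 0.1,"dz": 0.7,"yaw": 0,"gripper": 0.4},{"dx": 0.1,"dy": 0.1,"dz": 1.3,"yaw": 0,"gripper": 0.4},{"dx": 0.1,"dy": 0.1,"dz": 1.6,"yaw": 0,"gripper": 0.4},{"dx": 0.1,"dy": 0.1,"dz": 1.6,"yaw": 0,"gripper": 0.4},{"dx": 0.1,"dy": 0.1,"dz": 1.6,"yaw": 0,"gripper": 0.4}]'

```text
clock: 23.0
tcp_pos: [0.4438, 0.2604, 0.1574]
orientation: [-2.463, -1.95, -0.0]
contact_force: [-0.4, 0.1, -2.1]
grip_width: 0.0481
gripper_force: 42.4
```

Call:
send_rows --steps '[{"dx": 0,"dy": 0,"dz": 0.1,"yaw": 0,"gripper": 0.4},{"dx": 0,"dy": 0,"dz": 0.2,"yaw": 0,"gripper": 0.4},{"dx": 0,"dy": 0,"dz": 0.25,"yaw": 0,"gripper": 0.4},{"dx": 0,"dy": 0,"dz": 0.25,"yaw": 0,"gripper": 0.4},{"dx": 0,"dy": 0,"dz": 0.25,"yaw": 0,"gripper": 0.4}]'

```text
clock: 23.62
tcp_pos: [0.4438, 0.2603, 0.1548]
orientation: [-2.463, -1.951, -0.0]
contact_force: [0.2, -0.4, -1.4]
grip_width: 0.048
gripper_force: 42.4
```

Call:
send_rows --steps '[{"dx": 0,"dy": 0,"dz": 0.1,"yaw": 0,"gripper": 0.4},{"dx": 0,"dy": 0,"dz": 0.15,"yaw": 0,"gripper": 0.4},{"dx": 0,"dy": 0,"dz": 0.15,"yaw": 0,"gripper": 0.4},{"dx": 0,"dy": 0,"dz": 0.15,"yaw": 0,"gripper": 0.4}]'

```text
clock: 24.12
tcp_pos: [0.4441, 0.2606, 0.1543]
orientation: [-2.462, -1.95, -0.001]
contact_force: [-3.2, -1.1, 10.1]
grip_width: 0.0482
gripper_force: 43.6
```

Contact. Ease off, open slowly, and rise.

Call:
send_rows --steps '[{"dx": 0,"dy": 0,"dz": -0.1,"yaw": 0,"gripper": 0.4},{"dx": 0,"dy": 0,"dz": -0.1,"yaw": 0,"gripper": 0.7},{"dx": 0,"dy": 0,"dz": -0.1,"yaw": 0,"gripper": 1},{"dx": 0,"dy": 0,"dz": -0.1,"yaw": 0,"gripper": 1},{"dx": 0,"dy": 0,"dz": -0.1,"yaw": 0,"gripper": 1}]' --force 30

```text
clock: 24.75
tcp_pos: [0.4437, 0.2603, 0.1542]
orientation: [2.463, 1.951, -0.0]
contact_force: [-0.5, -0.1, -0.1]
grip_width: 0.0856
gripper_force: 0.0
```

Call:
send_rows --steps '[{"dx": 0,"dy": 0,"dz": -2,"yaw": 0,"gripper": 1},{"dx": 0,"dy": 0,"dz": -5,"yaw": 0,"gripper": 1},{"dx": 0,"dy": 0,"dz": -9,"yaw": 0,"gripper": 1},{"dx": 0,"dy": 0,"dz": -13,"yaw": 0,"gripper": 1},{"dx": 0,"dy": 0,"dz": -13,"yaw": 0,"gripper": 1}]'

```text
clock: 25.38
tcp_pos: [0.4453, 0.2611, 0.2871]
orientation: [-2.462, -1.95, -0.009]
contact_force: [0.4, 0.1, -1.2]
grip_width: 0.0854
gripper_force: 0.0
```

```bash
python3 - <<'E'
from h import *
imaging.grab_frame("top")
legs((.4405,.0305,.28,-13.2),(.4405,.0305,.116,-13.2))
E
```

```text
now [0.4442 0.2608 0.2853] ydir -13.2 tilt [ 0.002  0.002 -1.   ] j7 -0.67
[  0.44   0.03   0.28 -13.2 ] -> dx -22.50 dy 4.90 dz 0.53 yaw -0.0 rows 4
[  0.44    0.03    0.116 -13.2  ] -> dx 0.00 dy 0.00 dz 16.40 yaw -0.0 rows 3
```

Call:
send_rows --steps '[{"dx": -5,"dy": 1.1,"dz": 0,"yaw": 0,"gripper": 1},{"dx": -11,"dy": 2.4,"dz": 0,"yaw": 0,"gripper": 1},{"dx": -17,"dy": 3.7,"dz": 0,"yaw": 0,"gripper": 1},{"dx": -22.5,"dy": 4.9,"dz": 0,"yaw": 0,"gripper": 1},{"dx": -22.5,"dy": 4.9,"dz": 0,"yaw": 0,"gripper": 1}]'

```text
clock: 26.05
tcp_pos: [0.4387, 0.0259, 0.2834]
orientation: [-2.469, -1.94, 0.002]
contact_force: [1.6, 0.5, 0.2]
grip_width: 0.0855
gripper_force: 0.0
```

Call:
send_rows --steps '[{"dx": 0,"dy": 0,"dz": 5,"yaw": 0,"gripper": 1},{"dx": 0,"dy": 0,"dz": 10,"yaw": 0,"gripper": 1},{"dx": 0,"dy": 0,"dz": 12,"yaw": 0,"gripper": 1},{"dx": 0,"dy": 0,"dz": 12,"yaw": 0,"gripper": 1},{"dx": 0,"dy": 0,"dz": 12,"yaw": 0,"gripper": 1}]'

```text
clock: 26.68
tcp_pos: [0.4403, 0.0305, 0.1647]
orientation: [2.462, 1.951, 0.0]
contact_force: [0.2, 0.1, 0.2]
grip_width: 0.0858
gripper_force: 0.0
```

```bash
python3 - <<'E'
from h import *
legs((.4405,.0305,.116,-13.2))
f=imaging.grab_frame("side");p=cloud(f).reshape(-1,3)
q=p[(np.hypot(p[:,0]-.443,p[:,1]-.26)<.05)&(p[:,2]>.163)&(p[:,2]<.185)];print("knob",len(q),q.mean(0).round(4))
cv2.imwrite("pics/s7.png",cv2.resize(f["color"][40:230,230:400],None,fx=3,fy=3,interpolation=cv2.INTER_CUBIC)[:,:,::-1])
E
```

```text
now [0.4403 0.0305 0.1647] ydir -13.2 tilt [ 0. -0. -1.] j7 -0.04
[  0.44    0.03    0.116 -13.2  ] -> dx 0.01 dy 0.02 dz 4.87 yaw -0.0 rows 1
knob 56 [0.4431 0.2574 0.1681]
```

View pics/s7.png

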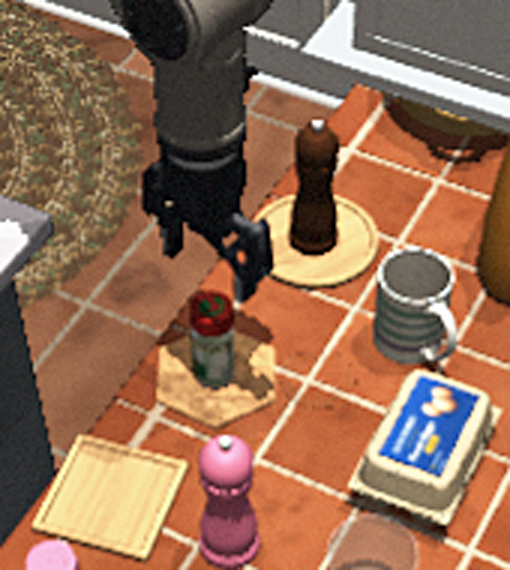

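The mill stands upright in the middle of the round stand (315,235), and the gripper is over the jar (211,340) on the mat.

Call:
send_rows --steps '[{"dx": 0,"dy": 0,"dz": 2,"yaw": 0,"gripper": 1},{"dx": 0,"dy": 0,"dz": 4,"yaw": 0,"gripper": 1},{"dx": 0,"dy": 0,"dz": 4.9,"yaw": 0,"gripper": 1},{"dx": 0,"dy": 0,"dz": 4.9,"yaw": 0,"gripper": 1},{"dx": 0,"dy": 0,"dz": 4.9,"yaw": 0,"gripper": 1}]'

```text
clock: 27.35
tcp_pos: [0.4405, 0.0302, 0.116]
orientation: [2.462, 1.95, 0.002]
contact_force: [0.4, -0.1, -0.1]
grip_width: 0.0855
gripper_force: 0.0
```

Call:
send_rows --steps '[{"dx": 0,"dy": 0,"dz": 0,"yaw": 0,"gripper": 0.7},{"dx": 0,"dy": 0,"dz": 0,"yaw": 0,"gripper": 0.35},{"dx": 0,"dy": 0,"dz": 0,"yaw": 0,"gripper": 0.35},{"dx": 0,"dy": 0,"dz": 0,"yaw": 0,"gripper": 0.35},{"dx": 0,"dy": 0,"dz": 0,"yaw": 0,"gripper": 0.35}]'

```text
clock: 27.98
tcp_pos: [0.4403, 0.0302, 0.1157]
orientation: [-2.463, -1.95, -0.001]
contact_force: [-1.2, -0.8, 5.5]
grip_width: 0.0434
gripper_force: 29.7
```

```bash
python3 - <<'E'
from h import *
print(status.get_obs()["gripper_force"])
legs((.428,-.1575,.22,-13.2),(.428,-.1575,.12,-13.2))
E
```

```text
29.730222523212433
now [0.4403 0.0302 0.1157] ydir -13.2 tilt [ 0.001  0.    -1.   ] j7 0.07
[  0.428  -0.158   0.22  -13.2  ] -> dx -18.55 dy 3.10 dz -10.43 yaw -0.0 rows 4
[  0.428  -0.158   0.12  -13.2  ] -> dx 0.00 dy 0.00 dz 10.00 yaw -0.0 rows 2
```

Call:
send_rows --steps '[{"dx": 0,"dy": 0,"dz": -1,"yaw": 0,"gripper": 0.35},{"dx": 0,"dy": 0,"dz": -5,"yaw": 0,"gripper": 0.35},{"dx": 0,"dy": 0,"dz": -10,"yaw": 0,"gripper": 0.35},{"dx": -3,"dy": 0.5,"dz": -10,"yaw": 0,"gripper": 0.35},{"dx": -7,"dy": 1.2,"dz": -10,"yaw": 0,"gripper": 0.35}]'

```text
clock: 28.6
tcp_pos: [0.4359, -0.0402, 0.2162]
orientation: [-2.459, -1.955, -0.003]
contact_force: [0.4, -1.4, -2.0]
grip_width: 0.0431
gripper_force: 31.1
```

Call:
send_rows --steps '[{"dx": -4,"dy": 0.7,"dz": 0,"yaw": 0,"gripper": 0.35},{"dx": -8,"dy": 1.3,"dz": 0,"yaw": 0,"gripper": 0.35},{"dx": -11.5,"dy": 1.9,"dz": 0,"yaw": 0,"gripper": 0.35},{"dx": -11.5,"dy": 1.9,"dz": 2,"yaw": 0,"gripper": 0.35},{"dx": -11.5,"dy": 1.9,"dz": 5,"yaw": 0,"gripper": 0.35}]'

```text
clock: 29.22
tcp_pos: [0.4282, -0.1577, 0.1656]
orientation: [2.463, 1.948, 0.003]
contact_force: [0.9, 0.7, -1.0]
grip_width: 0.0438
gripper_force: 31.2
```

```bash
python3 - <<'E'
from h import *
imaging.grab_frame("top")
f=imaging.grab_frame("side")
imaging.grab_frame("top")
o=status.get_obs();print(o["grip_width"],o["gripper_force"])
legs((.428,-.1575,.12,-13.2))
E
```

```text
0.04313341709473661 31.079465746879578
now [ 0.4265 -0.1572  0.1649] ydir -13.3 tilt [-0.003 -0.    -1.   ] j7 0.42
[  0.428  -0.158   0.12  -13.2  ] -> dx 0.01 dy 0.15 dz 4.49 yaw -0.1 rows 1
```

Call:
send_rows --steps '[{"dx": 0,"dy": 0,"dz": 2,"yaw": 0,"gripper": 0.35},{"dx": 0,"dy": 0,"dz": 3.8,"yaw": 0,"gripper": 0.35},{"dx": 0,"dy": 0,"dz": 4.3,"yaw": 0,"gripper": 0.35},{"dx": 0,"dy": 0,"dz": 4.5,"yaw": 0,"gripper": 0.35},{"dx": 0,"dy": 0,"dz": 4.5,"yaw": 0,"gripper": 0.35}]'

```text
clock: 30.0
tcp_pos: [0.4282, -0.1572, 0.121]
orientation: [2.462, 1.95, 0.001]
contact_force: [-0.5, -0.6, -0.5]
grip_width: 0.0431
gripper_force: 31.1
```

Call:
send_rows --steps '[{"dx": 0,"dy": 0,"dz": 0.1,"yaw": 0,"gripper": 0.35},{"dx": 0,"dy": 0,"dz": 0.2,"yaw": 0,"gripper": 0.35},{"dx": 0,"dy": 0,"dz": 0.28,"yaw": 0,"gripper": 0.35},{"dx": 0,"dy": 0,"dz": 0.28,"yaw": 0,"gripper": 0.35},{"dx": 0,"dy": 0,"dz": 0.28,"yaw": 0,"gripper": 0.35}]'

```text
clock: 30.62
tcp_pos: [0.4279, -0.1572, 0.1177]
orientation: [2.463, 1.95, 0.001]
contact_force: [-0.1, -0.5, 5.3]
grip_width: 0.0429
gripper_force: 31.5
```

Touching lightly; release and rise.

Call:
send_rows --steps '[{"dx": 0,"dy": 0,"dz": 0,"yaw": 0,"gripper": 0.35},{"dx": 0,"dy": 0,"dz": 0,"yaw": 0,"gripper": 0.7},{"dx": 0,"dy": 0,"dz": 0,"yaw": 0,"gripper": 1},{"dx": 0,"dy": 0,"dz": 0,"yaw": 0,"gripper": 1},{"dx": 0,"dy": 0,"dz": 0,"yaw": 0,"gripper": 1}]'

```text
clock: 31.25
tcp_pos: [0.4276, -0.1571, 0.1174]
orientation: [-2.463, -1.951, 0.0]
contact_force: [0.3, 0.9, 0.0]
grip_width: 0.0853
gripper_force: 0.0
```

Call:
send_rows --steps '[{"dx": 0,"dy": 0,"dz": -2,"yaw": 0,"gripper": 1},{"dx": 0,"dy": 0,"dz": -6,"yaw": 0,"gripper": 1},{"dx": 0,"dy": 0,"dz": -11,"yaw": 0,"gripper": 1},{"dx": 0,"dy": 0,"dz": -16,"yaw": 0,"gripper": 1},{"dx": 0,"dy": 0,"dz": -18,"yaw": 0,"gripper": 1}]'

```text
clock: 31.88
tcp_pos: [0.4286, -0.1577, 0.2996]
orientation: [2.462, 1.949, 0.005]
contact_force: [-0.8, 0.9, -1.0]
grip_width: 0.0853
gripper_force: 0.0
```

Call:
send_rows --steps '[{"dx": 5,"dy": 0,"dz": 0,"yaw": 0,"gripper": 1},{"dx": 10,"dy": 0,"dz": 0,"yaw": 0,"gripper": 1},{"dx": 15,"dy": 0,"dz": 0,"yaw": 0,"gripper": 1},{"dx": 18,"dy": 0,"dz": 0,"yaw": 0,"gripper": 1},{"dx": 18,"dy": 0,"dz": 0,"yaw": 0,"gripper": 1}]'

```text
clock: 32.5
tcp_pos: [0.4691, 0.0205, 0.2973]
orientation: [2.458, 1.956, -0.001]
contact_force: [0.2, -0.5, -1.5]
grip_width: 0.0855
gripper_force: 0.0
```

```bash
python3 - <<'E' 2>/dev/null
from h import *
for n in("top","side"):
    f=imaging.grab_frame(n);p=cloud(f).reshape(-1,3)
    for k,(x,y,r,a,b) in dict(tin=(.5845,-.334,.075,.022,.04),cap=(.428,-.1575,.05,.104,.125),knob=(.443,.2595,.05,.163,.185)).items():
        q=p[(np.hypot(p[:,0]-x,p[:,1]-y)<r)&(p[:,2]>a)&(p[:,2]<b)]
        if len(q)>20: print(n,k,len(q),q.mean(0).round(4),np.percentile(q[:,2],95).round(4))
    cv2.imwrite(f"pics/{n}9.png",f["color"][:,:,::-1])
E
```

```text
top tin 733 [ 0.5826 -0.3355  0.029 ] 0.0327
top cap 239 [ 0.427  -0.1563  0.112 ] 0.1154
top knob 75 [0.4412 0.258  0.1671] 0.176
side tin 866 [ 0.5831 -0.3343  0.0298] 0.0336
side cap 186 [ 0.4296 -0.1584  0.1137] 0.1176
side knob 62 [0.4439 0.2556 0.1678] 0.1775
```

View pics/side9.png

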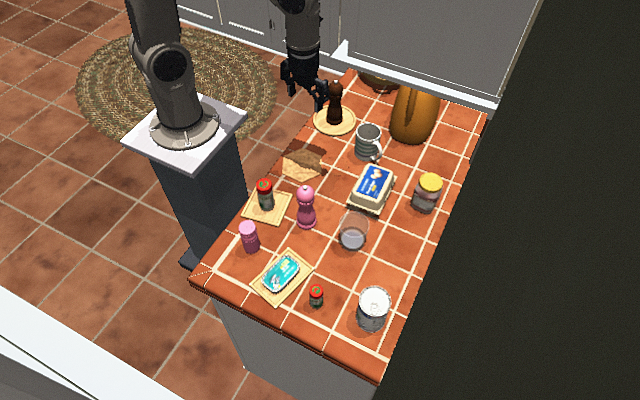

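The final view shows the mill on the round stand (335,115), the jar on the square (265,200) and the tin on the oblong (281,273); all are within about 3 mm of the middles and at the right heights.

```bash
python3 -c "
from bench import workorder
print(workorder.hand_in())"
```

```text
the job is handed in; nothing more can be done
None
```

The pepper mill is on the round stand, the spice jar on the square stand and the fish tin along the oblong stand, each within about 5 mm of its middle by the last camera check; the job is handed in, and no verdict came back.

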